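Seat the freewheel key and crack the core loose

ROBOT

A 7-joint arm with a two-finger parallel gripper is mounted at the origin on the work surface. World frame = base frame: x ahead of the robot, y to its left, z up, the work surface at z = 0. Lengths are in m, angles in degrees, forces in N, time in s.
With the tool pointing down it reaches from about 0.4 to 0.875 m from the base axis. Payload 19.3 kg.
Tool frame: the origin (TCP) lies midway between the tips of the shut fingers; the grasp point (between the pads) lies 19 mm behind it; y points along the fingers, x is the direction in which the jaws open and shut, and the axes are right-handed (so a half turn about y gives the same grasp; the last joint's range is limited). The gripper opens to 85 mm and grips with 20 to 120 N. Pads are 22 mm wide; open, the fingers measure 114 mm over their backs; the gripper's body (76 mm by 85 mm) begins 54 mm behind the grasp point. The pads swing forward as they close: fully open they stand 13 mm farther back than shut.
Start: joints at [68.572, 29.874, -2.08, 91.645, 1.215, 58.505, -6.463], TCP at [0.187, -0.596, 0.231] pointing down, gripper open.
Joint ranges: [-166.77, 166.77], [-17.47, 122.26], [-85.68, 81.53], [9.62, 139.38], [-72.42, 252.41], [9.2, 110.78], [-144.41, 144.41]. Speed limits (degrees/s): [108.29, 108.29, 136.94, 136.94, 172.46, 172.46, 172.46].

INTERFACE

Orientations are given as [roll, pitch, yaw] about the fixed x, y, z axes, in that order (R = Rz(yaw) Ry(pitch) Rx(roll)).
In Python, from workcell import robot gives the robot as it stands.
- The arm moves only by the tool servo_tool, never from a script. Its argument "targets" is a list of rows, each a list of 3 entries, a list of its own where there are three numbers: the shift along the tool's x, y, z in m, then the turn, a rotation vector about the tool's x, y, z in degrees, then the opening, from -1 (shut) to 1 (fully open), so that 0 is half open. In form: [[[tx, ty, tz], [ax, ay, az], gripper], ...]. A call has 1 to 8 rows; each row shifts and turns the pose as measured when the row begins, along the tool's axes as they then stand; what a row does not reach is not made up. A row lasts 1/8 s, in which the tool goes at most 62.5 mm and 10.7 degrees, less where a joint would pass 70% of its speed; a pose out of reach is approached as far as the arm can. A call with a gripper value outside its range is refused whole. The fingers move at their own pace and stop on an object; the grip force is fixed at half the most. Time passes only in rows, so rows that do not move let the fingers close. It gives the time, the measured TCP pose, the force and the opening at its end, in the units of the state.
- robot.state(): the state, without advancing time (a new reading comes with each control period).
- robot.grab_frame(name): name is "scene" or "top" or "wrist"; returns a dict with "image" (420x560x3 uint8, blue, green, red), "mtx" (3x3 intrinsics, pixels), "rvec" (rotation vector, rad) and "tvec" (3), from world to camera coordinates, as OpenCV has them. Camera axes: x right, y down, z forward; pixel columns grow to the right and rows downward; lengths in m; the calibration is good to about 2 mm. A picture is of the moment at which its call begins. There is no depth.
- robot.finish_job(): hands the job in, once; it reports no verdict.
The state is a dict: "clock": time; "qpos": joint angles; "qvel": joint speeds; "joint_efforts": joint torques, N m; "position": TCP position; "eef_rot": TCP orientation; "wrist_force": force on the tool from outside, world axes, zero at the start; "ft_torque": the same for the moment, N m; "grip_width": opening from 0.0 (shut) to 1.0 (fully open).
Only numpy, scipy, OpenCV 4.12 (cv2) and the standard library are available. Lean on these libraries where they do the work, as an engineer would, in place of code of your own. Each camera call takes 0.05 s, during which the arm holds its last target.

TASK

Take the steel freewheel key out of its blue rest and set it upright on the notched face of the freewheel; press only lightly while you turn it until its four dogs drop fully home into the notches. Then turn the key anticlockwise (seen from above) to loosen the core by at least an eighth of a turn, and leave the key standing in the notches, released. Leave the other things on the board alone.

Things in the scene. Friction and masses are not known exactly. Their poses are not given: they have to be found in the camera images.
- key: Steel freewheel key, upright, 68 mm tall, about 160 g. Origin on its axis at the underside of its four dogs, z up. Below: round pilot 16 mm dia., 8 mm long, last 3 mm tapering to 11. At 0-9 mm: dogs in a cross along the key's x and y, each 5.5 mm wide, 34 mm tip to tip. At 9-13 mm: collar 35 mm dia. At 13-60 mm: hexagonal grip (see key_top).
- key_top (a point): Centre of the top of the key's bright hexagonal grip, 60 mm above the key's origin. The hexagon is 24 mm across flats and 47 mm tall; one pair of flats faces the key's +x and -x, the other pairs lie 60 degrees either side.
- key_rest: Blue block 70 x 70 x 22 mm fixed to the board, with a blind hole 20 mm in diameter (plus 1 mm clearance) and 14 mm deep in its top; the key's pilot stands in the hole and its dogs rest on the top. Origin at the centre of the underside.
- rest_top (a point): Centre of the top of the blue rest, where the key's origin is at the start.
- freewheel: Bicycle freewheel on a dark wooden block 110 x 110 x 28 mm, fixed to the board. Origin: centre of the block's underside. Two sprockets, the larger 92 mm across, reach 49 mm up; the core, about 53 mm dia., stands in the middle, its notched face 70 mm up. The core is clocked at a different, unmeasured angle each time: this body's yaw does not tell where the notches are.
- face (a point): Centre of the core's notched face, on the vertical axis. In it: a hole 18 mm dia. for the key's pilot, and four radial notches in a cross, 9 mm wide, 16 mm deep, open at the rim, repeating every 90 degrees. Fully home the key's collar rests on the face, the key's origin 9 mm below this point. With dogs on the face, not in the notches, it is level with this point.
- core (a joint): Angle (rad) the core has been unscrewed: 0 at the start, growing anticlockwise seen from above, stop at 1.3. Clockwise it meets a hard stop at -0.15. Between, it resists with about 0.25 N m of friction (heavy pressing while turning can drag it round) and stays where left. A seated key has about 6 degrees of play either way. It does not tell where the notches are.
- pedal_block: Bystander: grey rubber pedal tread block 85 x 28 x 22 mm, loose; leave alone. Origin under its centre.
- valve_tool: Bystander: brass valve tool about 75 mm long, lying loose; leave alone.
- tyre_lever: Bystander: green plastic tyre lever about 113 mm long, lying loose; leave alone.
- nut_cup: Bystander: white ceramic cup of cone nuts, 72 mm wide at the rim, 65 mm tall, loose; leave alone. Origin under its centre.
- oil_can: Bystander: yellow can 50 mm in diameter, 100 mm tall, loose; leave alone. Origin under its centre.
- clamp: Bystander: toggle clamp with a red handle holding down a brake caliper, about 250 mm long, 65 mm tall, fixed to the board.
Things that resemble listed ones, but are neither listed nor needed, are in the scene too. There is more than one size of the key; the one meant has the size given above.

How it is judged (in metres and radians):
On the way, in this order (a step that is already met when the one before it is completed fails the run):
1. the key is lifted clear of its rest (z of key in the frame of rest_top above 0.03 m and value of joint core below 0.3 rad), for 0.1 s.
2. the key is seated upright in the notches, its origin at least 7 mm below the face (z of key in the frame of face below -0.007 m and horizontal distance between key and face below 0.004 m and angle between key's own z axis and vertical below 0.12 rad), for 0.2 s.
3. with the key seated, the core is unscrewed by 0.7 rad or more (value of joint core above 0.7 rad and z of key in the frame of face below -0.006 m), for 0.1 s.
At the end, for the whole second after the job is handed in: The core is unscrewed by at least 0.7 rad (40 degrees), and the key stands released and at rest in the notches: its origin at least 6 mm below the face, within 4 mm of the axis, tilted less than 0.12 rad (all of step 3 and horizontal distance between key and face below 0.004 m and angle between key's own z axis and vertical below 0.12 rad and linear speed of key below 0.02 m/s and contact force between the fingers and key below 0.1 N); the robot touches nothing.
It fails at once if the key is pressed or forced on the freewheel with more than 40 N (contact force between key and freewheel above 40 N).
It fails at once if a bystander is shifted by more than 20 mm (distance of any of pedal_block, valve_tool, tyre_lever, nut_cup, oil_can from where it was at the start of the episode above 0.02 m).
It also fails if it takes over 51 s, if anything falls off the work surface, if the arm or the gripper's body presses on something with over 40 N, if the wrist force passes 120 N, or if a joint passes its speed limit or range.

## Working session

There is one attempt and no reset: what is moved stays moved. The work goes in short steps, Python scripts to look and compute and a tool call to move; the robot and the scene stay as the last step left them, time stands still between calls to the robot, and variables do not carry over. Pictures are saved under pics/ and viewed, and the job is handed in when it is done.

Besides the shell and the picture viewer there is one more tool, called after "Call:" in YAML: its name, and indented under it one key for each argument. servo_tool: Moves the arm, as the interface text tells. Its arguments: {"type":"object","properties":{"targets":{"type":"array","items":{"type":"array"}}},"required":["targets"]}

```bash
mkdir -p pics; ls
cat > h.py <<'E'
import numpy as np,cv2
from workcell import robot
def grab(n,save=None):
    f=robot.grab_frame(n)
    if save: cv2.imwrite('pics/'+save,f['image'])
    return f
def ray(f,u,v):
    K=np.array(f['mtx'],float);R,_=cv2.Rodrigues(np.array(f['rvec'],float));t=np.array(f['tvec'],float).ravel()
    d=R.T@np.linalg.inv(K)@np.array([u,v,1.]);c=-R.T@t
    return c,d/np.linalg.norm(d)
def onz(f,u,v,z):
    c,d=ray(f,u,v);return c+d*(z-c[2])/d[2]
def proj(f,p):
    return cv2.projectPoints(np.array(p,float).reshape(-1,1,3),np.array(f['rvec'],float),np.array(f['tvec'],float),np.array(f['mtx'],float),None)[0].reshape(-1,2)
def tri(rs):
    A=np.zeros((3,3));b=np.zeros(3)
    for c,d in rs:
        P=np.eye(3)-np.outer(d,d);A+=P;b+=P@c
    return np.linalg.solve(A,b)
E
python3 - <<'E'
from h import *
import pickle
np.set_printoptions(precision=4,suppress=True)
print(robot.state())
for n in ['scene','top','wrist']:
    f=grab(n,n+'0.png');pickle.dump(f,open(n+'0.pkl','wb'));print(n,ray(f,280,210),f['mtx'][0])
E
```

```text
pics
{'clock': 0.0, 'qpos': array([68.5705, 29.9119, -2.0793, 91.6734,  1.2152, 58.5045, -6.4636]), 'qvel': array([-0.0196,  0.0135,  0.0564,  0.0724,  0.0446,  0.0766,  0.0974]), 'joint_efforts': array([ -0.0026, -92.7158,   1.9791, -36.9948,   0.0178,   0.008 ,
         0.0001]), 'position': array([ 0.1868, -0.5961,  0.2307]), 'eef_rot': array([-90.0064,   0.0675, -72.5955]), 'wrist_force': array([-0.3357, -1.3971, -0.2013]), 'ft_torque': array([ 0.0406,  0.0297, -0.0136]), 'grip_width': 0.997425198905859}
scene (array([ 0.8943, -0.5834,  0.9757]), array([-0.3792,  0.5047, -0.7755])) [492.062    0.     279.5731]
top (array([ 0.3809, -0.0063,  1.3406]), array([ 0.0761,  0.0152, -0.997 ])) [498.7273   0.     280.617 ]
wrist (array([ 0.2658, -0.5704,  0.3741]), array([-0.3198, -0.0975, -0.9425])) [334.1991   0.     280.2021]
```

View pics/scene0.png

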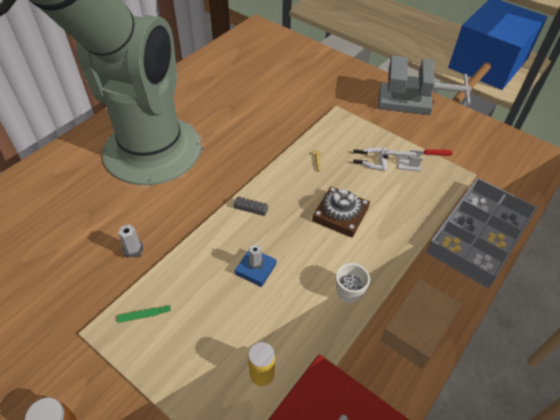

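View pics/top0.png

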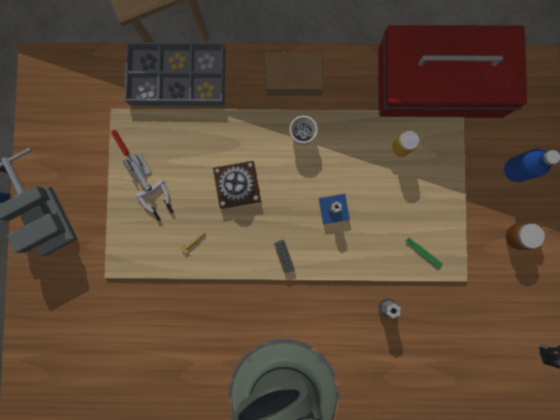

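View pics/wrist0.png

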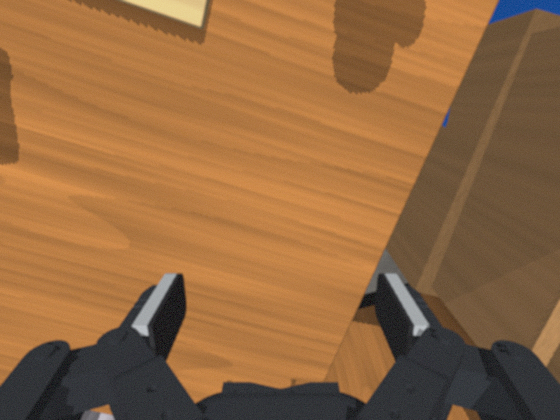

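Run:
```python
import cv2,numpy as np
t=cv2.imread('pics/top0.png');s=cv2.imread('pics/scene0.png')
c=lambda im,u,v,r:cv2.resize(im[v-r:v+r,u-r:u+r],(390,295) if 0 else (295,295),interpolation=cv2.INTER_CUBIC)
a=np.hstack([c(t,336,209,25),c(t,391,309,25)]);b=np.hstack([c(s,255,260,30),c(s,130,240,30)])
cv2.imwrite('pics/crop0.png',np.vstack([a,b]))
cv2.imwrite('pics/crop1.png',np.hstack([cv2.resize(t[155:215,205:265+5],(400,400),interpolation=cv2.INTER_CUBIC),cv2.resize(s[175:245,305:375],(400,400),interpolation=cv2.INTER_CUBIC)]))
```

```text
(no output)
```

View pics/crop0.png

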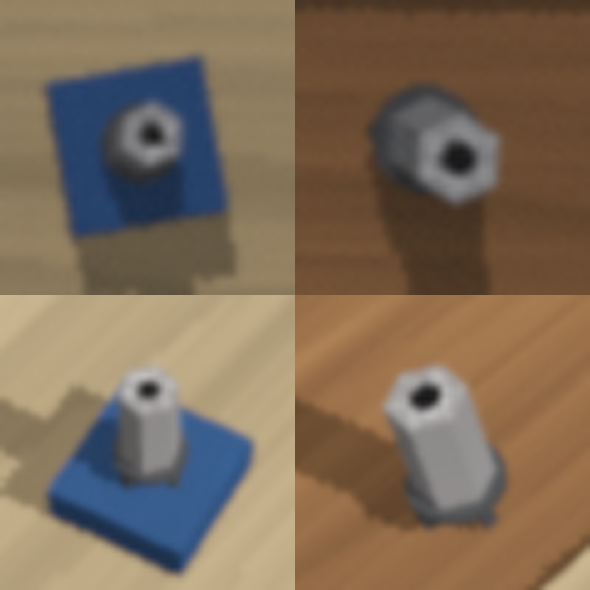

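View pics/crop1.png

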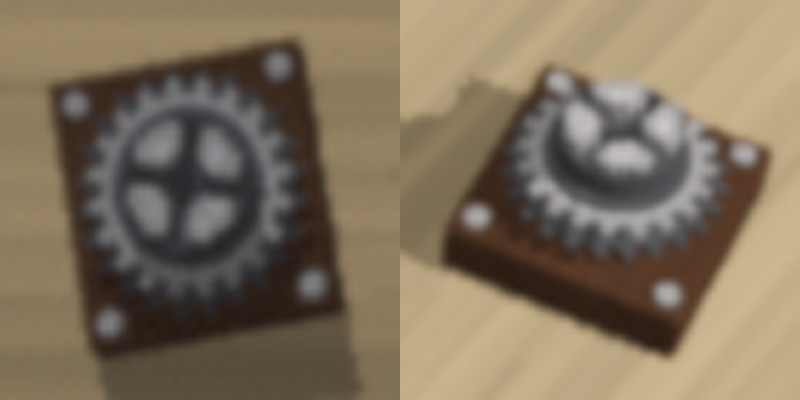

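Run:
```python
from h import *
import pickle
np.set_printoptions(precision=4,suppress=True)
T=pickle.load(open('top0.pkl','rb'));S=pickle.load(open('scene0.pkl','rb'))
for n,a,b in [('keytop',(336.3,206.3),(254.9,248.7)),('face',(234.5,182.6),(343.7,196.9))]:
    p=tri([ray(T,*a),ray(S,*b)]);print(n,p,proj(T,p)-a,proj(S,p)-b)
# blue quad
m=cv2.inRange(cv2.cvtColor(T['image'],cv2.COLOR_BGR2HSV),(100,100,30),(125,255,255))
cs=[c for c in cv2.findContours(m,0,2)[0] if cv2.contourArea(c)>200];
for c in cs: print(cv2.minAreaRect(c))
# face with height fixed
W=pickle.load(open('wrist0.pkl','rb'))
from scipy.spatial.transform import Rotation as Ro
st=robot.state();R=Ro.from_euler('xyz',st['eef_rot'],degrees=True).as_matrix();print(R)
c,d=ray(W,280,210);print('cam in tool',R.T@(c-st['position']),'dir',R.T@d)
Rc=cv2.Rodrigues(np.array(W['rvec']))[0];print(Rc@R)
```

```text
keytop [ 0.4867 -0.1282  0.0922] [[-0.0649 -0.0731]] [[-0.1126  0.0045]]
face [0.5478 0.1309 0.0751] [[-0.2721 -0.3694]] [[-0.4858  0.0393]]
((333.8160095214844, 208.48797607421875), (25.401735305786133, 25.58062171936035), 79.69515228271484)
((526.3530883789062, 166.01806640625), (26.564449310302734, 44.872379302978516), 68.96248626708984)
[[ 0.2991 -0.0003  0.9542]
 [-0.9542  0.0008  0.2991]
 [-0.0009 -1.     -0.0001]]
cam in tool [-0.001  -0.1432  0.0831] dir [-0.0018  0.9425 -0.3343]
[[ 1.      0.0018  0.0015]
 [ 0.0021 -0.326  -0.9454]
 [-0.0012  0.9454 -0.326 ]]
```

Candidates for the key: the one in the blue rest at top (336,206) / scene (255,249), and a look-alike off the board at top (391,309) / scene (130,238). The crop shows the look-alike's hexagon is about 1.4 times larger. The one in the rest measures about 24 mm across flats, so I take that one. The core face is at top (234,183).

Call:
servo_tool:
  targets:
    - [[-0.036, 0, 0.043], [0, 0, 0], 1]
    - [[-0.036, 0, 0.043], [0, 0, 0], 1]
    - [[-0.036, 0, 0.043], [0, 0, 0], 1]
    - [[-0.036, 0, 0.043], [0, 0, 0], 1]
    - [[-0.036, 0, 0.043], [0, 0, 0], 1]
    - [[-0.036, 0, 0.043], [0, 0, 0], 1]
    - [[-0.036, 0, 0.043], [0, 0, 0], 1]
    - [[-0.036, 0, 0.043], [0, 0, 0], 1]

```text
clock: 1.15
position: [0.4335, -0.2098, 0.2297]
eef_rot: [-90.1, 0.0, -73.0]
wrist_force: [0.3, -0.7, -0.5]
grip_width: 0.997
```

Call:
servo_tool:
  targets:
    - [[-0.031, 0.02, 0.037], [0, 0, 0], 1]
    - [[-0.031, 0.02, 0.037], [0, 0, 0], 1]
    - [[0, 0, 0], [0, -9.7, 0], 1]
    - [[0, 0, 0], [0, -9.7, 0], 1]
    - [[0, 0, 0], [0, -9.7, 0], 1]
    - [[0, 0, 0], [0, -9.7, 0], 1]
    - [[0, 0, 0], [0, -9.7, 0], 1]
    - [[0, 0, 0], [0, -9.7, 0], 1]

```text
clock: 2.15
position: [0.4892, -0.1202, 0.1876]
eef_rot: [-89.9, 0.1, -12.6]
wrist_force: [0.9, 0.3, 1.0]
grip_width: 1.001
```

Run:
```python
from h import *
import pickle
f=grab('wrist','w1.png');pickle.dump(f,open('w1.pkl','wb'));print(robot.state()['qpos'],robot.state()['position'])
```

```text
[ 28.17766313  24.1500774  -27.24998134 111.14158277  14.42516957
  48.14763263 -18.7888958 ] [ 0.48922426 -0.12025123  0.18758972]
```

View pics/w1.png

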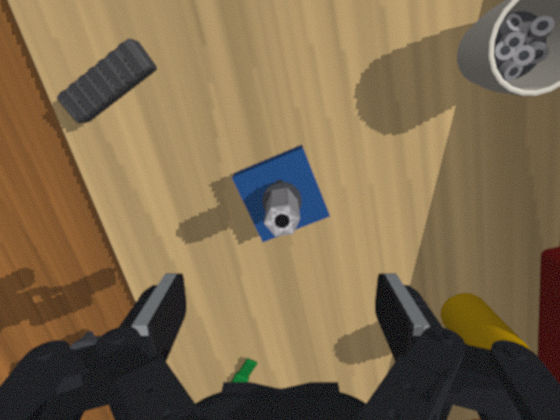

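```bash
python3 - <<'E'
from h import *
im=cv2.imread('pics/w1.png');cv2.imwrite('pics/w1c.png',cv2.resize(im[140:250,225:335],(800,800),interpolation=cv2.INTER_CUBIC)[:600])
E
python3 - <<'E'
from h import *
im=cv2.imread('pics/w1.png');cv2.imwrite('pics/w1d.png',cv2.resize(im[175:245,250:320],(600,600),interpolation=cv2.INTER_CUBIC))
E
```

```text
(no output)
```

View pics/w1d.png

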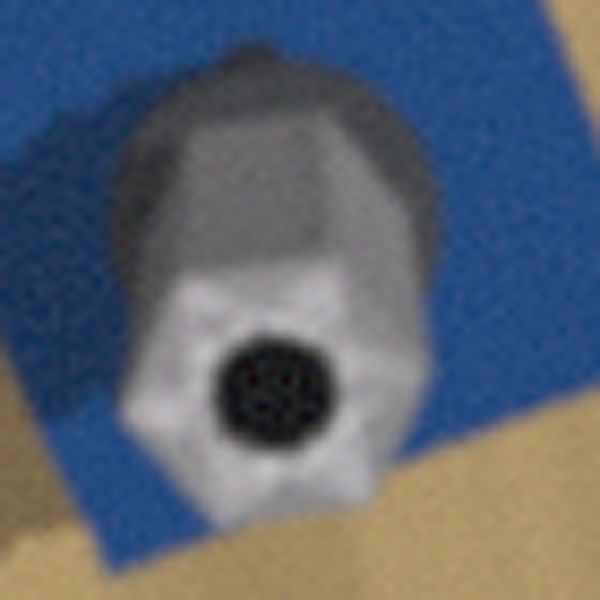

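Run:
```python
from h import *
import pickle
np.set_printoptions(precision=4,suppress=True)
f=pickle.load(open('w1.pkl','rb'));T=pickle.load(open('top0.pkl','rb'));S=pickle.load(open('scene0.pkl','rb'))
q=lambda x,y:(250+(x+.5)/8.571-.5,175+(y+.5)/8.571-.5)
V=[q(*v) for v in [(182,272),(340,262),(430,375),(375,500),(222,528),(122,412)]]
h=q(275,392)
p=tri([ray(f,*h),ray(T,336.3,206.3),ray(S,254.9,248.7)]);print('top',p,[proj(F,p)[0]-np.array(a) for F,a in [(f,h),(T,(336.3,206.3)),(S,(254.9,248.7))]])
for z in (.086,.092):
    P=np.array([onz(f,*v,z) for v in V]);c=P.mean(0);d=P-c
    print(z,c,np.linalg.norm(d[:,:2],axis=1)*1e3,np.degrees(np.arctan2(d[:,1],d[:,0]))%60, 'mid',onz(f,*h,z))
b=p.copy();b[2]-=.060
for zz in (b[2]+.002,b[2]+.006):
    t=onz(f,*q(258,46),zz);print('dog',t-b,np.degrees(np.arctan2(*(t-b)[1::-1])),np.hypot(*(t-b)[:2]))
# blue corners
m=cv2.inRange(cv2.cvtColor(f['image'],cv2.COLOR_BGR2HSV),(100,120,40),(125,255,255))
c=max([c for c in cv2.findContours(m,0,2)[0]],key=cv2.contourArea);r=cv2.minAreaRect(cv2.convexHull(c));print(r)
for z in(.022,.032):
    B=np.array([onz(f,*v,z) for v in cv2.boxPoints(r)]);print(z,np.linalg.norm(np.roll(B,-1,0)-B,axis=1),B.mean(0),[np.degrees(np.arctan2(*(B[1]-B[0])[1::-1]))])
```

```text
top [ 0.4868 -0.1281  0.092 ] [array([-0.1532,  0.1686]), array([-0.0978, -0.0884]), array([-0.0731,  0.0366])]
0.086 [ 0.4867 -0.1304  0.086 ] [14.5813 13.7963 13.959  13.9319 14.4854 14.5006] [54.3406 53.9159 54.7511 57.645  56.3202 55.1036] mid [ 0.4864 -0.1303  0.086 ]
0.092 [ 0.4872 -0.1281  0.092 ] [14.2243 13.4585 13.6173 13.5907 14.1307 14.1455] [54.3406 53.9159 54.7511 57.645  56.3202 55.1036] mid [ 0.4869 -0.128   0.092 ]
dog [0.0021 0.0172 0.002 ] 83.05182577727149 0.017337080309018156
dog [0.0023 0.0182 0.006 ] 82.6864765048461 0.01834304621202795
((280.237060546875, 194.7187957763672), (74.2373275756836, 75.22865295410156), 67.47943115234375)
0.022 [0.0706 0.0732 0.0758 0.0756] [ 0.4852 -0.1297  0.022 ] [np.float64(10.131337967406266)]
0.032 [0.0684 0.0709 0.0733 0.0732] [ 0.4859 -0.1267  0.032 ] [np.float64(10.131337967406267)]
```

Dog tips at about -5° (mod 90), flats at -35/25/85°, key top at (0.487, -0.128, 0.092). That gives a board 10 mm thick, which matches. The notches lie near +5°, so I grasp on the -35° pair.

Call:
servo_tool:
  targets:
    - [[0, 0, -0.008], [0, 0, 0], 1]
    - [[0, 0.03, 0], [0, 10, 0], 1]
    - [[0, 0.03, 0], [0, 10, 0], 1]
    - [[0, 0.01, 0], [0, 2, 0], 1]
    - [[0, 0, 0], [0, 0, 0], 1]

```text
clock: 2.82
position: [0.4869, -0.1312, 0.1157]
eef_rot: [-90.0, 0.1, -35.9]
wrist_force: [0.5, -0.5, 0.3]
grip_width: 1.0
```

```bash
cat > rel.py <<'E'
from h import *
import sys
from scipy.spatial.transform import Rotation as Ro
np.set_printoptions(precision=4,suppress=True)
def rel(tx,ty,tz,yaw):
    s=robot.state();R=Ro.from_euler('xyz',s['eef_rot'],degrees=True)
    G=Ro.from_euler('xyz',[-90,0,yaw],degrees=True)
    print('pos',s['position'],'rot',s['eef_rot'],'F',s['wrist_force'],'q7',s['qpos'][6],'t',s['clock'])
    print('shift',R.as_matrix().T@(np.array([tx,ty,tz])-s['position']),'turn',(R.inv()*G).as_rotvec(degrees=True))
if __name__=='__main__': rel(*map(float,sys.argv[1:5]))
E
python3 rel.py .487 -.128 .052 -34.7
```

```text
pos [ 0.4869 -0.1312  0.1157] rot [-90.0417   0.0864 -35.8587] F [ 0.5446 -0.5095  0.324 ] q7 -41.67266061851625 t 2.825
shift [-0.0017  0.0637  0.0027] turn [ 0.0408 -1.1586 -0.0868]
```

Call:
servo_tool:
  targets:
    - [[-0.002, 0.01, 0.003], [0, -1.2, 0], 1]
    - [[0, 0.02, 0], [0, 0, 0], 1]
    - [[0, 0.02, 0], [0, 0, 0], 1]
    - [[0, 0.007, 0], [0, 0, 0], 1]
    - [[0, 0, 0], [0, 0, 0], 1]

```text
clock: 3.45
position: [0.4881, -0.1278, 0.0581]
eef_rot: [-90.0, -0.1, -34.5]
wrist_force: [1.0, 0.5, 0.1]
grip_width: 0.999
```

```bash
python3 rel.py .487 -.128 .052 -34.7; python3 -c "
from h import *
grab('wrist','w2.png')"
```

```text
pos [ 0.4881 -0.1278  0.0581] rot [-89.96    -0.0887 -34.5096] F [1.0326 0.5051 0.1334] q7 -44.032492810930556 t 3.45
shift [-0.0008  0.0061 -0.0008] turn [-0.0401  0.1904  0.0886]
```

View pics/w2.png

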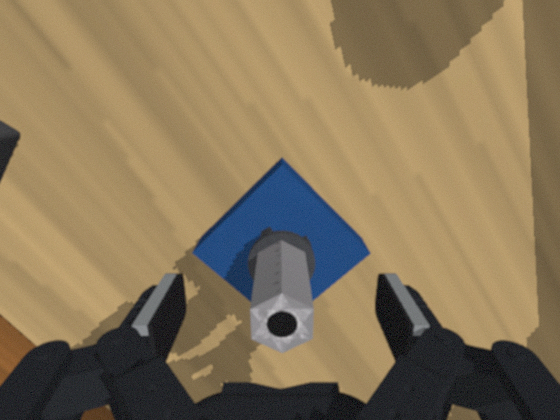

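The key stands midway between the pads (hole at (282,323)), with its side flats parallel to them. I lower 6 mm and close.

Call:
servo_tool:
  targets:
    - [[-0.001, 0.006, -0.001], [0, 0, 0], 1]
    - [[0, 0, 0], [0, 0, 0], 1]
    - [[0, 0, 0], [0, 0, 0], -1]
    - [[0, 0, 0], [0, 0, 0], -1]
    - [[0, 0, 0], [0, 0, 0], -1]
    - [[0, 0, 0], [0, 0, 0], -1]
    - [[0, 0, 0], [0, 0, 0], -1]
    - [[0, 0, 0], [0, 0, 0], -1]

```text
clock: 4.5
position: [0.4874, -0.1283, 0.0536]
eef_rot: [-89.9, -0.2, -34.5]
wrist_force: [0.0, -0.4, -0.1]
grip_width: 0.271
```

```bash
python3 rel.py .487 -.128 .052 -34.7
```

```text
pos [ 0.4874 -0.1283  0.0536] rot [-89.9119  -0.2256 -34.5216] F [ 0.0487 -0.3542 -0.0779] q7 -44.298921531538504 t 4.5
shift [-0.0005  0.0016  0.    ] turn [-0.0885  0.1786  0.2255]
```

Call:
servo_tool:
  targets:
    - [[0, -0.02, 0], [0, 0, 0], -1]
    - [[0, -0.03, 0], [0, 0, 0], -1]
    - [[0, -0.03, 0], [0, 0, 0], -1]
    - [[0, -0.03, 0], [0, 0, 0], -1]
    - [[0, 0, 0], [0, 0, 0], -1]

```text
clock: 5.12
position: [0.4865, -0.1281, 0.1661]
eef_rot: [-89.9, -0.1, -34.5]
wrist_force: [-0.1, -1.0, -1.8]
grip_width: 0.274
```

```bash
python3 rel.py .508 .057 .165 -34.7;python3 -c "
from h import *
grab('wrist','w3.png')"
```

```text
pos [ 0.4865 -0.1281  0.1661] rot [-89.9436  -0.1313 -34.511 ] F [-0.0778 -0.9992 -1.7732] q7 -38.699609916039805 t 5.125
shift [-0.0871  0.001   0.1647] turn [-0.0567  0.189   0.1312]
```

View pics/w3.png

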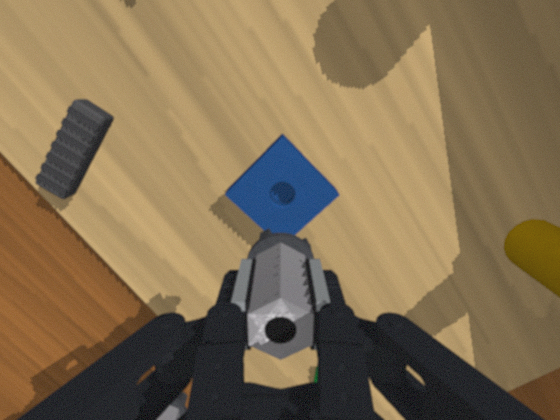

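Call:
servo_tool:
  targets:
    - [[-0.023, 0, 0.038], [0, 0, 0], -1]
    - [[-0.023, 0, 0.038], [0, 0, 0], -1]
    - [[-0.023, 0, 0.038], [0, 0, 0], -1]
    - [[-0.023, 0, 0.038], [0, 0, 0], -1]
    - [[0, 0, 0], [0, 0, 0], -1]
    - [[0, 0, 0], [0, 0, 0], -1]

```text
clock: 5.92
position: [0.4936, 0.0535, 0.1584]
eef_rot: [-90.3, 0.4, -34.6]
wrist_force: [-0.9, 0.0, -1.2]
grip_width: 0.274
```

```bash
python3 rel.py .547 .131 .165 -24.7;python3 -c "
from h import *
import pickle
f=grab('wrist','w4.png');pickle.dump(f,open('w4.pkl','wb'))"
```

```text
pos [0.4936 0.0535 0.1584] rot [-90.2657   0.3505 -34.604 ] F [-0.8545  0.0426 -1.1742] q7 -60.96892567143603 t 5.925
shift [-0.0001 -0.0071  0.0941] turn [ 0.2347 -9.9031 -0.3726]
```

View pics/w4.png

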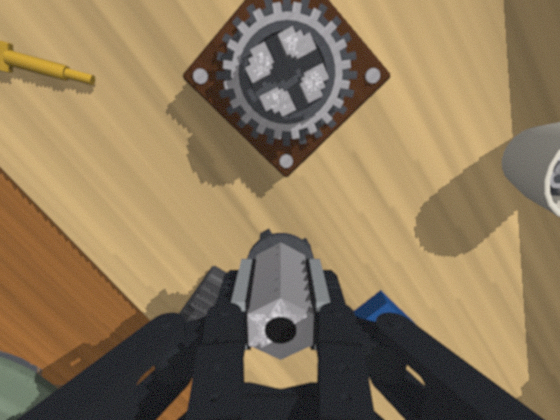

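Run:
```python
from h import *
im=cv2.imread('pics/w4.png');cv2.imwrite('pics/w4d.png',cv2.resize(im[15:135,225:345],(600,600),interpolation=cv2.INTER_CUBIC))
cv2.imwrite('pics/w4e.png',cv2.resize(im[215:285,245:315],(600,600),interpolation=cv2.INTER_CUBIC))
```

```text
(no output)
```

View pics/w4d.png

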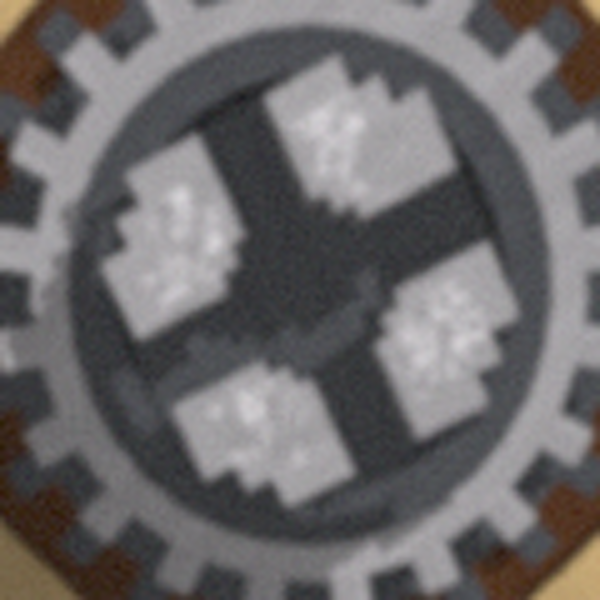

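View pics/w4e.png

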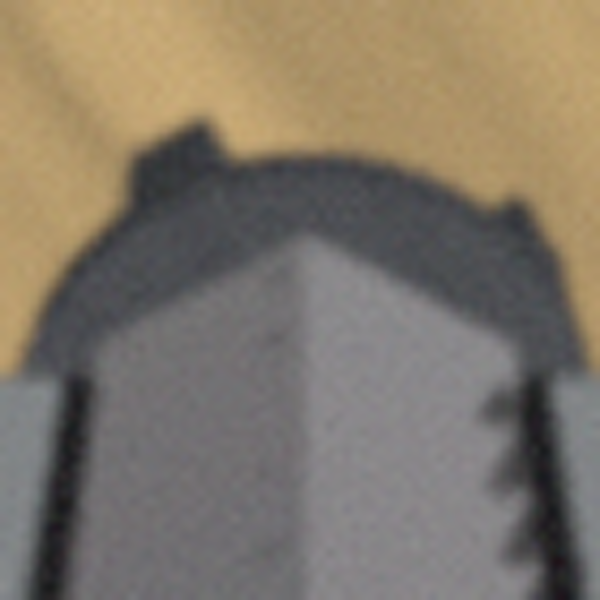

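Run:
```python
from h import *
import pickle
np.set_printoptions(precision=4,suppress=True)
f=pickle.load(open('w4.pkl','rb'))
q=lambda x,y:(225+(x+.5)/5-.5,15+(y+.5)/5-.5)
z=.080
W=lambda p:onz(f,*q(*p),z)[:2]
up=[(200,140),(243,235),(315,380),(355,470)],[(265,95),(312,195),(378,345),(418,440)]
si=[(370,215),(455,165),(145,338),(230,297)],[(385,290),(488,240),(175,405),(265,362)]
def fit(P):
    P=np.array([W(p) for p in P]);m=P.mean(0);d=np.linalg.svd(P-m)[2][0];return m,d
L=[]
for pr in (up,si):
    (m1,d1),(m2,d2)=fit(pr[0]),fit(pr[1])
    if d1@d2<0:d2=-d2
    d=(d1+d2)/2;n=np.array([-d[1],d[0]])/np.linalg.norm(d);m=(m1+m2)/2
    print('ang',np.degrees(np.arctan2(d1[1],d1[0]))%90,np.degrees(np.arctan2(d2[1],d2[0]))%90,'width',n@(m2-m1));L.append((m,n))
A=np.array([l[1] for l in L]);c=np.linalg.solve(A,[l[1]@l[0] for l in L]);print('centre',c)
s=robot.state();print(s['position'],s['eef_rot'])
q=lambda x,y:(245+(x+.5)/8.571-.5,215+(y+.5)/8.571-.5)
for dz in (0.001,0.005):
  zz=s['position'][2]-.0216+dz
  for p in [(170,140),(203,118),(135,160),(520,200)]:
    t=onz(f,*q(*p),zz)-s['position'];print(dz,p,t[:2],np.hypot(*t[:2]),np.degrees(np.arctan2(t[1],t[0])))
```

```text
ang 82.45491817620173 81.64394466068501 width 0.0090271392362299
ang 82.9484342185277 82.23192818163153 width 0.008771757284700825
centre [0.5491 0.1305]
[0.4936 0.0536 0.1584] [-90.2503   0.3542 -34.6128]
0.001 (170, 140) [-0.0003  0.0172] 0.017229288725470762 90.94304867848857
0.001 (203, 118) [0.0023 0.0173] 0.017426972687746702 82.55668735917942
0.001 (135, 160) [-0.0029  0.0174] 0.01758825956145604 99.36839811921408
0.001 (520, 200) [0.0154 0.0016] 0.015483966710215201 5.904046271678159
0.005 (170, 140) [0.0009 0.0185] 0.018534782166700084 87.25438612027867
0.005 (203, 118) [0.0034 0.0186] 0.018868185211504063 79.72122194291609
0.005 (135, 160) [-0.0016  0.0186] 0.018708130566385116 94.99376803873875
0.005 (520, 200) [0.0162 0.0033] 0.016514669049573206 11.391893522246196
```

Run:
```python
from h import *
import pickle
np.set_printoptions(precision=4,suppress=True)
T=pickle.load(open('top0.pkl','rb'));S=pickle.load(open('scene0.pkl','rb'));f=pickle.load(open('w4.pkl','rb'))
for n,F,c,r in(('top',T,(234,182),8),('scene',S,(343,197),14),('wrist',f,(287,73),45)):
    g=cv2.cvtColor(F['image'],6);k=4
    x0,y0=c[0]-r-4,c[1]-r-4;sub=g[y0:y0+2*r+9,x0:x0+2*r+9]
    m=(sub>(105 if n=='top' else 150)).astype(np.uint8)
    nn,l,st,ce=cv2.connectedComponentsWithStats(m)
    print(n,sub.max(),[(int(st[i][4]),ce[i]+[x0,y0]) for i in range(1,nn) if st[i][4]>4])
for uv in[(234.5,182.6),(234.3,181.4)]: print(onz(T,*uv,.08))
print(onz(T,336.3,206.3,.092),onz(S,254.9,248.7,.092),onz(S,343.7,196.9,.08))
```

```text
top 141 [(14, array([228.6429, 171.2143])), (19, array([242.9474, 172.    ])), (27, array([230.2963, 176.1852])), (27, array([240.037 , 177.7407])), (10, array([222.5, 178.2])), (28, array([228.7857, 185.6429])), (16, array([223.3125, 188.9375])), (28, array([238.2857, 187.1071]))]
scene 199 [(566, array([346.5671, 188.8657])), (5, array([332.6, 188.8])), (29, array([336.3448, 196.1034])), (28, array([344.0714, 201.75  ])), (10, array([331.4, 208.5]))]
wrist 210 [(270, array([246.7481,  34.0815])), (613, array([327.155 ,  71.3899])), (638, array([296.2053,  42.2367])), (597, array([259.2814,  62.34  ])), (567, array([313.7654,  82.0035])), (534, array([277.5749, 101.0243]))]
[0.5462 0.1297 0.08  ]
[0.5493 0.1302 0.08  ]
[ 0.4866 -0.1283  0.092 ] [ 0.4869 -0.1279  0.092 ] [0.5505 0.1279 0.08  ]
```

```bash
python3 rel.py .549 .1303 .13 -37.7
```

```text
pos [0.4936 0.0536 0.1584] rot [-90.2503   0.3542 -34.6128] F [ 0.9278  0.5386 -1.271 ] q7 -60.976379428377086 t 5.975
shift [0.0022 0.028  0.0947] turn [ 0.2597  3.088  -0.3474]
```

Call:
servo_tool:
  targets:
    - [[0.001, 0, 0.03], [0.3, 1.5, -0.3], -1]
    - [[0.001, 0, 0.03], [0, 1.5, 0], -1]
    - [[0, 0, 0.025], [0, 0, 0], -1]
    - [[0, 0.01, 0.007], [0, 0, 0], -1]
    - [[0, 0.01, 0], [0, 0, 0], -1]
    - [[0, 0, 0], [0, 0, 0], -1]
    - [[0, 0, 0], [0, 0, 0], -1]

```text
clock: 6.85
position: [0.5497, 0.1197, 0.1343]
eef_rot: [-90.3, 0.1, -38.3]
wrist_force: [-0.5, 0.0, -0.8]
grip_width: 0.271
```

```bash
python3 rel.py .549 .1303 .112 -37.7
```

```text
pos [0.5497 0.1197 0.1343] rot [-90.2799   0.1105 -38.2816] F [-0.4866  0.012  -0.7949] q7 -70.63055755845186 t 6.85
shift [-0.0071  0.0223  0.0079] turn [ 0.2793 -0.5813 -0.1119]
```

Call:
servo_tool:
  targets:
    - [[-0.0035, 0.005, 0.004], [0.3, -0.6, -0.1], -1]
    - [[-0.003, 0.008, 0.0035], [0, 0, 0], -1]
    - [[0, 0.006, 0], [0, 0, 0], -1]
    - [[0, 0, 0], [0, 0, 0], -1]
    - [[0, 0, 0], [0, 0, 0], -1]

```text
clock: 7.48
position: [0.5491, 0.1299, 0.1144]
eef_rot: [-89.9, -0.0, -37.7]
wrist_force: [0.0, 0.1, -1.0]
grip_width: 0.272
```

```bash
python3 rel.py .549 .1303 .108 -37.7;python3 -c "
from h import *
a=grab('scene')['image'][150:240,300:390];b=grab('top')['image'][140:230,190:280];c=grab('wrist')['image'][180:420,160:400]
cv2.imwrite('pics/v5.png',np.hstack([cv2.resize(i,(400,400),interpolation=2) for i in (a,c)]))"
```

```text
pos [0.5491 0.1299 0.1144] rot [-89.9419  -0.0174 -37.6544] F [ 0.041   0.1151 -1.0473] q7 -71.89158370521746 t 7.475
shift [-0.0003  0.0064  0.0002] turn [-0.0581  0.0456  0.0174]
```

View pics/v5.png

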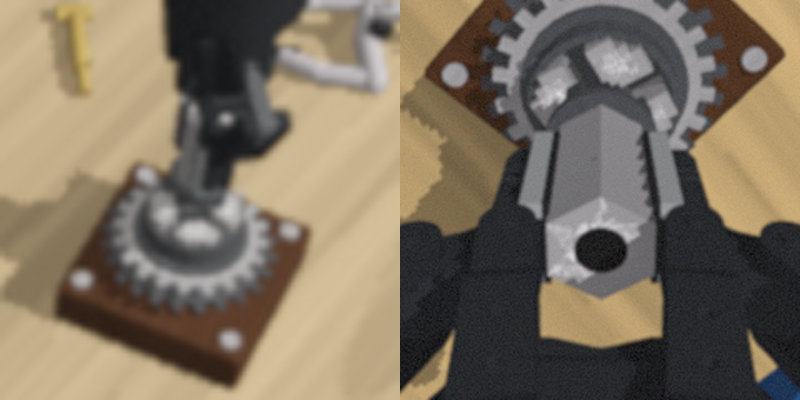

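The key hangs over the core, with its collar in line with the notched face at crop (600,90). I descend in small steps and watch the force.

Call:
servo_tool:
  targets:
    - [[0, 0.003, 0], [0, 0, 0], -1]
    - [[0, 0.003, 0], [0, 0, 0], -1]
    - [[0, 0, 0], [0, 0, 0], -1]

```text
clock: 8.0
position: [0.5493, 0.1298, 0.1082]
eef_rot: [-89.9, -0.0, -37.7]
wrist_force: [-0.0, 0.3, -1.4]
grip_width: 0.274
```

Call:
servo_tool:
  targets:
    - [[0, 0.003, 0], [0, 0, 0], -1]
    - [[0, 0, 0], [0, 0, 0], -1]

```text
clock: 8.25
position: [0.5493, 0.1298, 0.105]
eef_rot: [-89.9, -0.0, -37.7]
wrist_force: [-0.8, -0.0, -2.0]
grip_width: 0.275
```

Call:
servo_tool:
  targets:
    - [[0, 0.002, 0], [0, 0, 0], -1]
    - [[0, 0.002, 0], [0, 0, 0], -1]
    - [[0, 0, 0], [0, 0, 0], -1]

```text
clock: 8.62
position: [0.5493, 0.1298, 0.1007]
eef_rot: [-89.9, -0.0, -37.7]
wrist_force: [-1.2, -0.3, -1.6]
grip_width: 0.276
```

Call:
servo_tool:
  targets:
    - [[0, 0.002, 0], [0, 0, 0], -1]
    - [[0, 0, 0], [0, 0, 0], -1]

```text
clock: 8.88
position: [0.5493, 0.1298, 0.0986]
eef_rot: [-89.9, -0.0, -37.7]
wrist_force: [-0.6, 0.4, -1.2]
grip_width: 0.27
```

Call:
servo_tool:
  targets:
    - [[0, 0.002, 0], [0, 0, 0], -1]
    - [[0, 0.002, 0], [0, 0, 0], -1]
    - [[0, 0, 0], [0, 0, 0], -1]

```text
clock: 9.25
position: [0.5493, 0.1298, 0.0943]
eef_rot: [-89.9, -0.0, -37.7]
wrist_force: [0.8, 0.1, -1.4]
grip_width: 0.272
```

Call:
servo_tool:
  targets:
    - [[0, 0.001, 0], [0, 0, 0], -1]
    - [[0, 0, 0], [0, 0, 0], -1]

```text
clock: 9.5
position: [0.5494, 0.1298, 0.0936]
eef_rot: [-89.9, -0.1, -37.7]
wrist_force: [-1.2, -1.0, 0.4]
grip_width: 0.271
```

```bash
python3 -c "
from h import *
print(robot.state()['ft_torque'])
a=grab('scene')['image'][150:240,300:390];c=grab('wrist')['image'][180:420,160:400]
cv2.imwrite('pics/v6.png',np.hstack([cv2.resize(i,(400,400),interpolation=2) for i in (a,c)]))"
```

```text
[-0.07134886  0.32493285  0.01329519]
```

View pics/v6.png

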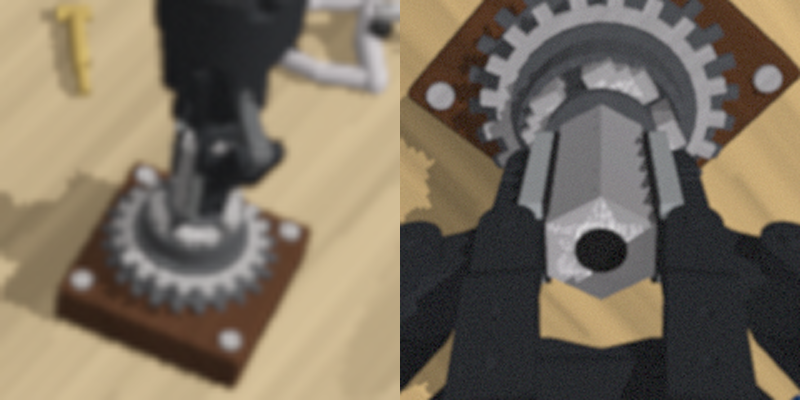

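The collar sits down on the face and no dog can be seen above it, so the key is seated about 8 mm deep. I turn it anticlockwise gently.

Call:
servo_tool:
  targets:
    - [[0, 0, 0], [0, -4, 0], -1]
    - [[0, 0, 0], [0, -4, 0], -1]
    - [[0, 0, 0], [0, -4, 0], -1]

```text
clock: 9.98
position: [0.5499, 0.129, 0.0936]
eef_rot: [-90.0, -0.1, -25.4]
wrist_force: [-1.0, 0.6, -0.3]
grip_width: 0.274
```

```bash
python3 -c "
from h import *
s=robot.state();print(s['wrist_force'],s['ft_torque'],s['position'],s['eef_rot'],s['qpos'])"
```

```text
[-1.01133489  0.56149576 -0.25068684] [ 0.16388824  0.2465197  -0.28975873] [0.54989185 0.12899886 0.09357724] [-89.95108544  -0.13588593 -25.41141223] [ -3.01673523  36.40231085 -22.76926467 106.4327483   20.56159033
  41.08334614 -62.8519188 ]
```

Call:
servo_tool:
  targets:
    - [[-0.0006, 0, 0.0004], [0, -4, 0], -1]
    - [[0, 0, 0], [0, -4, 0], -1]
    - [[0, 0, 0], [0, -4, 0], -1]
    - [[0, 0, 0], [0, -4, 0], -1]

```text
clock: 10.48
position: [0.5501, 0.1289, 0.0936]
eef_rot: [-90.0, -0.2, -9.0]
wrist_force: [-1.0, 0.3, 0.3]
grip_width: 0.275
```

```bash
python3 rel.py .5493 .1298 .0936 25
```

```text
pos [0.5501 0.1289 0.0936] rot [-89.9935  -0.1854  -8.9968] F [-1.0146  0.3084  0.3025] q7 -49.547636988504635 t 10.475
shift [-0.0009 -0.      0.0007] turn [  0.0487 -33.9968   0.1819]
```

Call:
servo_tool:
  targets:
    - [[-0.0005, 0, 0.0004], [0, -4, 0.1], -1]
    - [[0, 0, 0], [0, -4, 0], -1]
    - [[-0.0003, 0, 0.0003], [0, -4, 0], -1]
    - [[0, 0, 0], [0, -4, 0], -1]

```text
clock: 10.98
position: [0.5502, 0.1288, 0.0936]
eef_rot: [-90.0, -0.2, 7.4]
wrist_force: [-1.1, -0.1, -0.0]
grip_width: 0.274
```

Call:
servo_tool:
  targets:
    - [[-0.0005, 0, 0.0004], [0, -4, 0.1], -1]
    - [[0, 0, 0], [0, -4, 0], -1]
    - [[-0.0003, 0, 0.0003], [0, -4, 0], -1]
    - [[0, 0, 0], [0, -4, 0], -1]
    - [[0, 0, 0], [0, 0, 0], -1]

```text
clock: 11.6
position: [0.5505, 0.1288, 0.0936]
eef_rot: [-90.1, -0.1, 23.8]
wrist_force: [-1.6, -0.1, 1.7]
grip_width: 0.275
```

```bash
python3 rel.py .5493 .1298 .0936 25; python3 -c "
from h import *
s=robot.state();print(s['ft_torque'])
a=grab('scene')['image'][150:240,300:390];c=grab('wrist')['image'][180:420,160:400]
cv2.imwrite('pics/v7.png',np.hstack([cv2.resize(i,(400,400),interpolation=2) for i in (a,c)]))"
```

```text
pos [0.5505 0.1288 0.0936] rot [-90.0582  -0.1346  23.7842] F [-1.5938 -0.1434  1.679 ] q7 -22.447121926455644 t 11.6
shift [-0.0007 -0.      0.0013] turn [ 0.0596 -1.2159  0.134 ]
[ 0.16574937  0.26884063 -0.14143566]
```

View pics/v7.png

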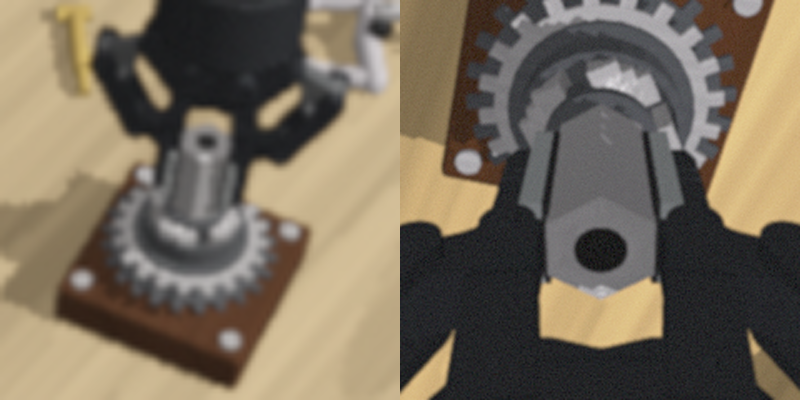

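The core followed by about 55°: the bright quadrant keeps its place relative to the gripper. I ease back 2° to unload, then open and withdraw.

Call:
servo_tool:
  targets:
    - [[0, 0, 0], [0, 2, 0], -1]
    - [[0, 0, 0], [0, 0, 0], -1]
    - [[0, 0, 0], [0, 0, 0], 0]
    - [[0, 0, 0], [0, 0, 0], 1]
    - [[0, 0, 0], [0, 0, 0], 1]
    - [[0, 0, 0], [0, 0, 0], 1]
    - [[0, 0, 0], [0, 0, 0], 1]

```text
clock: 12.58
position: [0.5506, 0.1289, 0.0936]
eef_rot: [-90.1, -0.2, 21.5]
wrist_force: [-0.5, -0.1, -0.0]
grip_width: 1.002
```

```bash
python3 -c "
from h import *
c=grab('wrist','w8.png')"
```

```text
(no output)
```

View pics/w8.png

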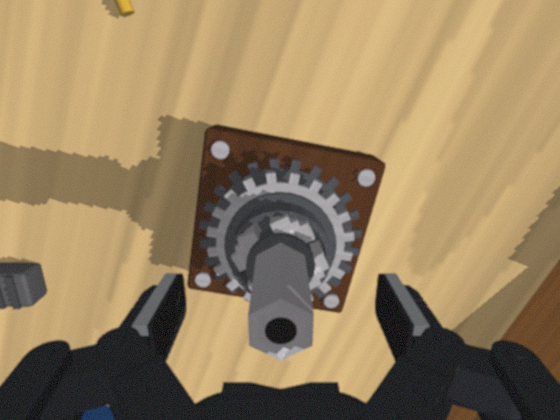

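Key released and standing, with its hole at (281,331). I withdraw straight up.

Call:
servo_tool:
  targets:
    - [[0, -0.02, 0], [0, 0, 0], 1]
    - [[0, -0.03, 0], [0, 0, 0], 1]
    - [[0, -0.035, 0], [0, 0, 0], 1]
    - [[0, -0.035, 0], [0, 0, 0], 1]
    - [[0, 0, 0], [0, 0, 0], 1]
    - [[0, 0, 0], [0, 0, 0], 1]

```text
clock: 13.38
position: [0.55, 0.1297, 0.2234]
eef_rot: [-90.1, -0.3, 21.5]
wrist_force: [0.2, 0.1, -0.6]
grip_width: 1.007
```

```bash
python3 -c "
from h import *
import pickle
f=grab('wrist','w9.png');pickle.dump(f,open('w9.pkl','wb'))
a=f['image'][120:280,200:360]
cv2.imwrite('pics/w9c.png',cv2.resize(a,(600,600),interpolation=2))
s=grab('scene','s9.png');pickle.dump(s,open('s9.pkl','wb'));cv2.imwrite('pics/s9c.png',cv2.resize(s['image'][150:240,300:390],(600,600),interpolation=2))
"
```

```text
(no output)
```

View pics/w9c.png

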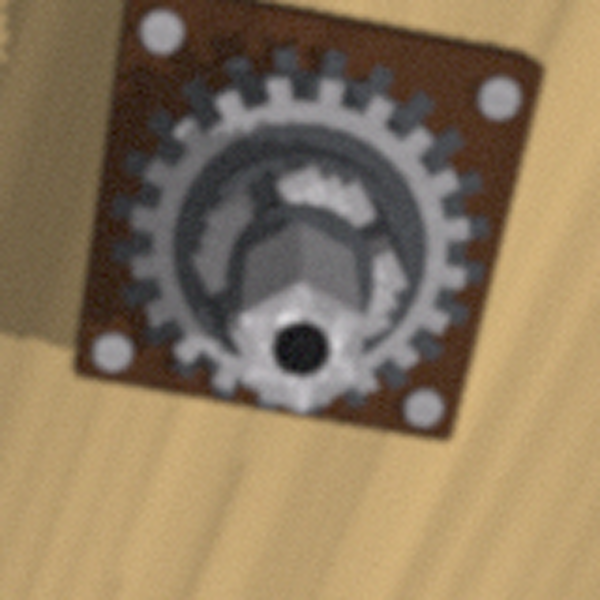

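View pics/s9c.png

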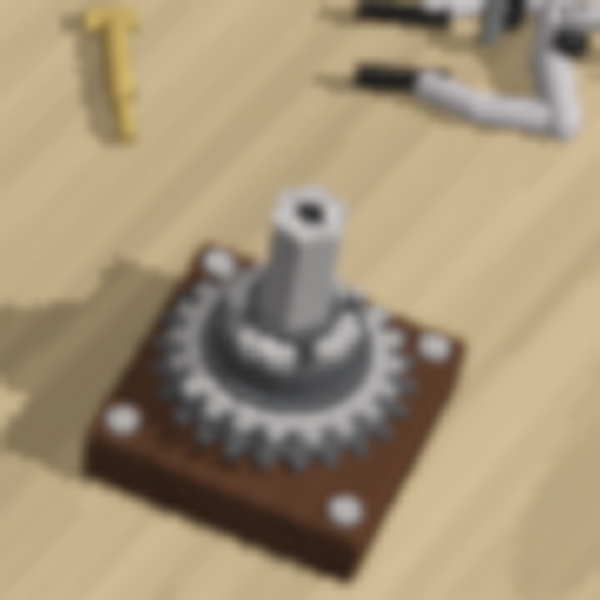

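Run:
```python
from h import *
import pickle
np.set_printoptions(precision=4,suppress=True)
f=pickle.load(open('w9.pkl','rb'));s=pickle.load(open('s9.pkl','rb'))
q=lambda x,y:(200+(x+.5)/3.75-.5,120+(y+.5)/3.75-.5)
g=lambda x,y:(300+(x+.5)/6.667-.5,150+(y+.5)/6.667-.5)
p=tri([ray(f,*q(301,348)),ray(s,*g(310,212))]);print('keytop',p)
for uv in[(262,190),(385,232),(215,305)]:
    t=onz(f,*q(*uv),.08)[:2]-[.549,.1303];print(np.degrees(np.arctan2(t[1],t[0])),np.hypot(*t))
```

```text
keytop [0.549  0.1298 0.1325]
135.4631846552357 0.02152802174095219
46.99634341140994 0.022332709644736017
-135.77792695988592 0.021970845957288387
```

```bash
python3 -c "
from h import *
print(robot.state()['wrist_force'],robot.finish_job())"
```

```text
the job is handed in; nothing more can be done
[-0.40195986  0.02850485 -0.68994676] None
```

The job is handed in at about 13.5 s of the 51 s allowed. The key stands released in the notches and the core is unscrewed by about 53° (0.93 rad). The tool reports no verdict, so this rests on my own measurements.

- **What I did:** I gripped the smaller key from the blue rest by its flats and lined its dogs up with the notches using the wrist camera. It went in without a turning search. I turned it about 61° anticlockwise, eased back 2°, released it and withdrew straight up.
- **Forces:** The wrist-force readings stayed below about 2 N on every axis. While turning, the wrist felt about 0.29 N m, as expected for the core's friction.
- **Core angle:** In the last wrist picture the notches lie at about 45°. They were at about -8° before.
- **Seating:** The arm's height when seated puts the key's origin 8 mm below the face. The camera height of its top, before and after, gives about 7.5 mm, against 9 mm nominal and 6 mm required. That is within the roughly 2 mm camera error, but it does not prove the key dropped the full 9 mm.
- **Position:** The key's top is within about 1 mm of the axis, so it is upright.
- **One disagreement:** A direct view of the dog tips in the gripper suggested they sat about 5° away from where the hexagon put them. I went by the hexagon, and the key went in freely.
- **Bystanders:** I kept clear of them throughout, but I did not re-measure their positions at the end.

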